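# Right the tipped bottle and snap its cap home

### The job

On the draining mat a square steel bottle has tipped over between two spice jars: stand it upright on the mat in the middle lane and let go of it, without pushing the jars about. Then take the small black cap from the wooden board beside the mat (leave the round levelling tool there alone) and press it straight down onto the bottle's neck until it clicks. Do not stop at the click: push the cap fully home and finish with the fingers still pressing it down firmly, with about 10 N, without letting go.

Things in the scene. Friction and masses are not known exactly. Their poses are not given: they have to be found in the camera images.
- bottle: Steel bottle, 0.20-0.33 kg, starts lying on a flat side, neck to the left. Square body 50 x 50 x 86 mm (edges rounded 5 mm), round shoulder narrowing to 29 mm dia at 98 mm, closed round neck 24 mm dia that tapers from 114 mm up to 16 mm dia at its top, 122 mm. Origin: centre of the base; z from base to neck (up when standing), x, y square to the flat sides; as it starts x is level, y down.
- neck_lugs (a point): Point on the bottle's axis 109 mm from the base (axes as the bottle's), amid four small smooth sprung lugs that stand 3 mm out of the neck at +x, +y, -x, -y. The cap must snap over them. The bottle is loose: under the cap it slides a few mm and centres itself.
- cap: Black round ribbed snap cap, 40 mm dia, 26 mm high, 25 g, flat top, open below, stands mouth down on the board. Origin: centre of its lower rim; z up. Bore 33 mm dia, 22 mm deep. It meets the lugs with its origin about 113 mm above the bottle's base; about 6 to 10 N push it on, then the force drops to nothing and it snaps down onto the neck's top: fully home with its origin 100 mm above the base.
- cap_bead (a point): Point on the cap's axis 2 mm above its lower rim, centre of the inner bead (26 mm inner dia, the lowest 4 mm of the bore) that snaps over the lugs.
- mat: Black rubber draining mat, 310 mm (its x, away from the robot) x 190 mm (its y, to the left) x 5 mm, fixed to the sink top, with 3 mm high ribs along y that part it into three lanes running right to left. Origin: centre of its underside; z up.
- lane_mid (a point): Centre of the middle lane on the mat's upper face (5 mm above the sink top); axes as the mat's. The lane is 105 mm wide; the bottle shall stand with its base centre within 45 mm of this point.
- jar_a: Round spice jar with a screw lid, 46 mm in diameter, 106 mm high, stands in one outer lane, about 120 mm in front of or behind the lane centre. Origin: centre of its underside.
- jar_b: Round spice jar with a screw lid, 44 mm in diameter, 105 mm high, stands in the other outer lane. Origin: centre of its underside.
- distributor: Round coffee levelling tool, 62 mm in diameter, 34 mm high, stands on the board, 105 to 205 mm from the cap (centre to centre) along the board's x; not to be moved. Origin: centre of its underside.
- board: Small flat wooden board, 260 mm (its x) x 90 mm x 8 mm, fixed on the sink top to the right of the mat. The cap stands near one end of it, the levelling tool near the other. Origin: centre of its underside; z up.
Not all that is in view belongs to the job. Of the things that look like the cap, the smaller one is meant.

How it is judged:
By the outcome, as a careful person would: the job done as asked, in the order asked, and still so for the second after the job is handed in, while the arm keeps its last pose, push and grip.
It also fails if it takes over 64 s, if anything falls off the work surface, if the arm or the gripper's body presses on something with over 40 N, if the wrist force passes 120 N, or if a joint passes its speed limit or range.

### The arm

A 6-joint arm with a two-finger parallel gripper is mounted at the origin on a cart in front of the work surface, level with it; the furniture and walls round the work are solid. World frame = base frame: x ahead of the robot, y to its left, z up, the work surface at z = 0. Lengths are in m, angles in rad, forces in N, time in s.
With the tool pointing down it reaches from about 0.35 to 0.975 m from the base axis. Payload 4.9 kg.
Tool frame: the origin (TCP) lies on the centre line of the jaws, within the pads' length; the fingertips stand manip.tip_reach ahead of it and the grasp point (between the pads) is the TCP (manip.tip_reach is the distance from the TCP to the fingertips, in m); z points along the fingers, y is the line along which they close (so a half turn about z gives the same grasp; the last joint's range is limited). The gripper opens to 85 mm and grips with 20 to 120 N. Pads are 22 mm wide; open, the fingers measure 114 mm over their backs; the gripper's body (76 mm by 85 mm) begins 54 mm behind the grasp point. The pads swing forward as they close: fully open they stand 13 mm farther back than shut.
Start: joints at [0.992, 0.053, 1.613, -0, 1.476, -0.119], TCP at [0.277, 0.56, 0.25] pointing down, gripper open.
Joint ranges: [-3.01, 3.01], [-1.01, 2.22], [0.06, 2.58], [-1.02, 4.17], [0.09, 2.62], [-3.14, 3.14]. Speed limits (rad/s): [2.57, 2.57, 3.14, 3.14, 3.14, 3.14].

### API

Orientations are given as a unit quaternion [w, x, y, z].
In Python, from plant import manip gives the robot as it stands. The module is installed in compiled form; this text tells all that it offers.
- The arm moves only by the tool move_arm, never from a script. Its argument "rows" is a list of rows, each a list of 7 numbers: the shift along the tool's x, y, z in cm, then the turn, a rotation vector about the tool's x, y, z in degrees, then the opening, from -1 (shut) to 1 (fully open). In form: [[tx, ty, tz, ax, ay, az, jaw], ...]. A call has 1 to 20 rows; each row shifts and turns the commanded pose from where the row before left it, along the tool's axes as they then stand; what a row does not reach is not made up. A row lasts 1/12 s, in which the tool goes at most 41.7 mm and 7.16 degrees, less where a joint would pass 70% of its speed; a pose out of reach is approached as far as the arm can. A call is refused whole if a number of a shift passes 4.17 or a number of a turn 7.16, either way. A call with a gripper value outside its range is refused whole. The fingers move at their own pace and stop on an object; the grip force is fixed at half the most. Time passes only in rows, so rows that do not move let the fingers close. It gives the time, the measured TCP pose, the force, the opening and the grip force at its end, in the units of the state.
- manip.state(): the state, without advancing time (a new reading comes with each control period).
- manip.grab_frame(name): name is "scene" or "top" or "wrist"; returns a dict with "img" (480x640x3 uint8, blue, green, red), "mtx" (3x3 intrinsics, pixels), "R" (3x3) and "t" (3): a world point X has camera coordinates R X + t. Camera axes: x right, y down, z forward; pixel columns grow to the right and rows downward; lengths in m; the calibration is good to about 2 mm. A picture is of the moment at which its call begins. There is no depth.
- manip.job_done(): hands the job in; it is judged then, once.
The state is a dict: "time": time; "joint_pos": joint angles; "joint_vel": joint speeds; "joint_efforts": joint torques, N m; "tool_pos": TCP position; "tool_rot": TCP orientation; "contact_force": force on the tool from outside, world axes, zero at the start; "ft_torque": the same for the moment, N m; "gripper_width": opening from 0.0 (shut) to 1.0 (fully open); "grasp_force": force on a finger pad.
Only numpy, scipy, OpenCV 4.12 (cv2) and the standard library are available. Lean on these libraries where they do the work, as an engineer would, in place of code of your own. Each camera call takes 0.05 s, during which the arm holds its last target. There are 200 camera calls.

## Working session

There is one attempt and no reset: what is moved stays moved. The work goes in short steps, Python scripts to look and compute and a tool call to move; the robot and the scene stay as the last step left them, time stands still between calls to the robot, and variables do not carry over. Pictures are saved under pics/ and viewed, at most 10 in all, crops included, and the job is handed in when it is done.

Besides the shell and the picture viewer there is one more tool, called by a JSON object that holds its "method" and its "body". move_arm: Moves the arm, as the interface text tells. Its arguments: {"type":"object","properties":{"rows":{"type":"array","items":{"type":"array","items":{"type":"number"}}}},"required":["rows"]}

```bash
mkdir -p pics
python3 - <<'E'
from plant import manip
import cv2,numpy as np
s=manip.state()
print({k:np.round(v,3).tolist() for k,v in s.items()},manip.tip_reach)
for n in("scene","top"):
    f=manip.grab_frame(n); cv2.imwrite(f"pics/{n}0.png",f["img"]); np.savez(f"{n}.npz",**f); print(n,f["mtx"].round(1).tolist(),(-f["R"].T@f["t"]).round(3), f["R"].round(3).tolist())
E
```

```text
{'time': 0.0, 'joint_pos': [0.992, 0.053, 1.614, -0.0, 1.476, -0.119], 'joint_vel': [0.0, 0.001, -0.001, -0.0, -0.001, -0.0], 'joint_efforts': [-0.001, -39.369, -37.017, -0.0, 0.007, -0.0], 'tool_pos': [0.277, 0.56, 0.249], 'tool_rot': [-0.0, 0.228, 0.974, -0.001], 'contact_force': [-0.614, -0.143, 0.042], 'ft_torque': [-0.028, 0.002, -0.058], 'grasp_force': 0.0, 'gripper_width': 0.998} 0.019
scene [[448.6, 0.0, 313.8], [0.0, 448.6, 236.4], [0.0, 0.0, 1.0]] [ 0.023 -0.183  0.638] [[0.533, -0.846, 0.005], [-0.589, -0.375, -0.716], [0.607, 0.379, -0.698]]
top [[482.7, 0.0, 322.0], [0.0, 482.7, 238.6], [0.0, 0.0, 1.0]] [0.397 0.125 0.878] [[0.0, -1.0, -0.001], [-0.978, 0.0, -0.208], [0.208, 0.001, -0.978]]
```

View pics/scene0.png

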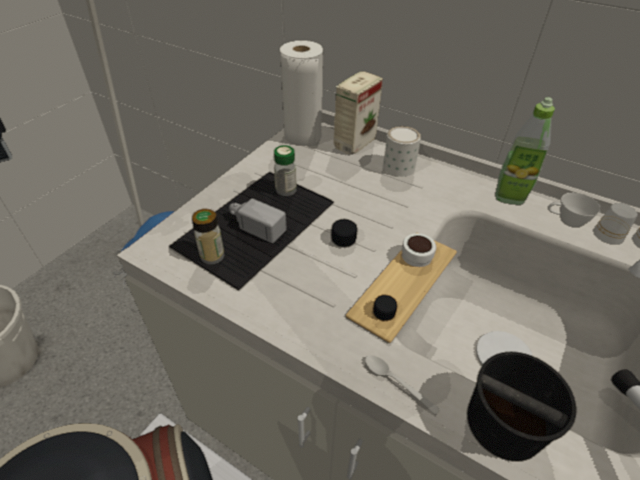

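View pics/top0.png

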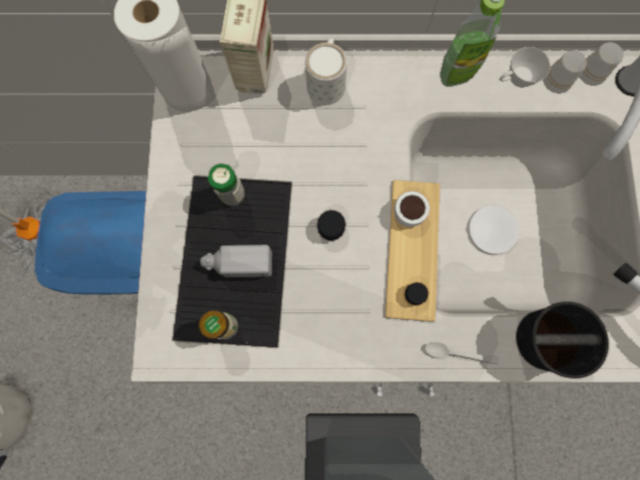

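Black round things in the top view: a disc on the bare sink top at (331,226), which is larger, and a smaller one on the board at (416,294). The white-rimmed levelling tool is at (412,208). The small one on the board fits the description, so I choose it. Bottle body is about (245,261), its neck at (207,261), and the jars are at (224,185) and (218,325).

Run:
```python
import cv2,numpy as np
im=cv2.imread("pics/top0.png")
a=cv2.resize(im[160:360,165:305],None,fx=4,fy=4,interpolation=cv2.INTER_CUBIC)[:, :]
b=cv2.resize(im[170:330,375:450],None,fx=3.2,fy=3.2,interpolation=cv2.INTER_CUBIC)
a=cv2.resize(im[160:350,165:300],None,fx=3,fy=3,interpolation=cv2.INTER_CUBIC)
c=np.zeros((600,800,3),np.uint8); c[:a.shape[0],:a.shape[1]]=a; c[:b.shape[0],420:420+b.shape[1]]=b
c=np.clip(c.astype(float)*1.4+15,0,255).astype(np.uint8)
cv2.imwrite("pics/crop1.png",c)
```

```text
(no output)
```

View pics/crop1.png

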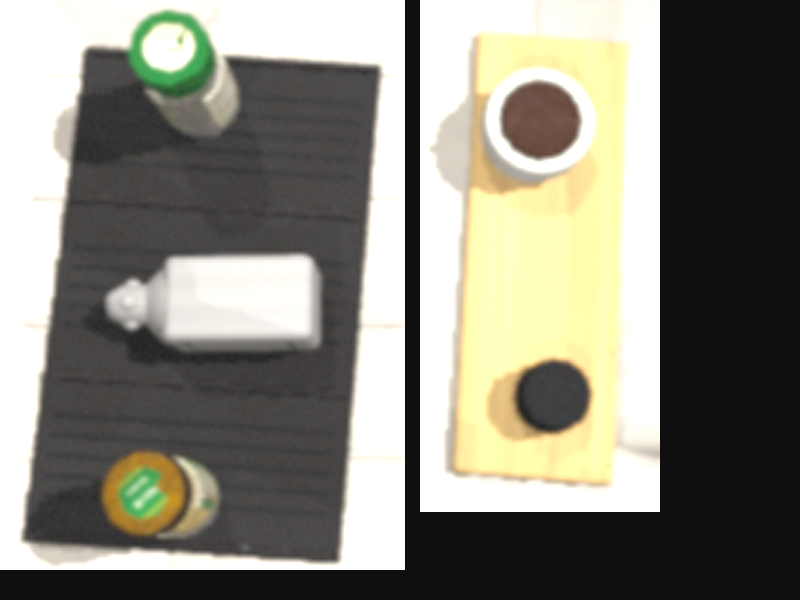

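```bash
cat > h.py <<'E'
import numpy as np
def load(n):
    f=np.load(n); return f["mtx"],f["R"],f["t"]
def px2w(cam,u,v,z):
    K,R,t=cam; d=R.T@np.linalg.inv(K)@[u,v,1]; c=-R.T@t
    return c+d*(z-c[2])/d[2]
def w2px(cam,X):
    K,R,t=cam; p=K@(R@np.array(X)+t); return p[:2]/p[2]
E
python3 - <<'E'
from h import *
T=load("top.npz");S=load("scene.npz")
A=lambda u,v,z:px2w(T,165+u/3,160+v/3,z)
B=lambda u,v,z:px2w(T,375+(u-420)/3.2,170+v/3.2,z)
m=[A(*p,.005) for p in((85,48),(380,65),(340,560),(25,540))]
print("mat",np.round(m,3).tolist(),np.mean(m,0).round(4))
print("sides",[np.linalg.norm(m[i]-m[(i+1)%4]).round(3) for i in range(4)])
print("bottle top",[A(*p,.055).round(4).tolist() for p in((168,257),(308,254),(312,340),(168,338))])
print("tip",A(105,305,.030).round(4),"base mid",A(321,302,.030).round(4))
print("jar g",A(172,52,.111).round(3),"jar b",A(145,492,.110).round(3))
c=B(553,396,.034);print("cap",c.round(4),"rim dia",np.linalg.norm(B(517,396,.034)-B(590,396,.034)))
print("cap in scene",w2px(S,c), "bottle c in scene",w2px(S,[c[0],c[1],.008]))
print("dist",B(540,120,.042).round(3))
print("board",[B(*p,.008).round(3).tolist() for p in((477,35),(628,43),(610,482),(457,473))])
bt=[A(*p,.055) for p in((168,257),(308,254),(312,340),(168,338))]
print([w2px(S,p).round(1).tolist() for p in bt])
E
```

```text
mat [[0.705, 0.37, 0.005], [0.693, 0.183, 0.005], [0.388, 0.203, 0.005], [0.399, 0.389, 0.005]] [0.5463 0.2861 0.005 ]
sides [np.float64(0.187), np.float64(0.306), np.float64(0.186), np.float64(0.306)]
bottle top [[0.5596, 0.301, 0.055], [0.5614, 0.2199, 0.055], [0.5112, 0.2164, 0.055], [0.5124, 0.2989, 0.055]]
tip [0.5356 0.3424 0.03  ] base mid [0.5374 0.2144 0.03  ]
jar g [0.665 0.292 0.111] jar b [0.424 0.296 0.11 ]
cap [ 0.4783 -0.0395  0.034 ] rim dia 0.039786554519832415
cap in scene [384.70363374 302.43693741] bottle c in scene [382.96491172 311.71069   ]
dist [ 0.632 -0.037  0.042]
board [[0.694, -0.008, 0.008], [0.689, -0.097, 0.008], [0.433, -0.074, 0.008], [0.438, 0.011, 0.008]]
[[252.4, 197.3], [285.5, 210.8], [271.9, 226.1], [238.5, 210.5]]
```

{"method": "move_arm", "body": {"rows": [[0, 0, 0, 0, 0, 7, 1], [0, 0, 0, 0, 0, 7, 1], [0, 0, 0, 0, 0, 7, 1], [0, 0, 0, 0, 0, 7, 1], [0, 0, 0, 0, 0, 7, 1], [0, 0, 0, 0, 0, 7, 1], [0, 0, 0, 0, 0, 7, 1], [0, 0, 0, 0, 0, 7, 1], [0, 0, 0, 0, 0, 7, 1], [-2.6, 2.6, 0, 0, 0, 0, 1], [-2.6, 2.6, 0, 0, 0, 0, 1], [-2.6, 2.6, 0, 0, 0, 0, 1], [-2.6, 2.6, 0, 0, 0, 0, 1], [-2.6, 2.6, 0, 0, 0, 0, 1], [-2.6, 2.6, 0, 0, 0, 0, 1], [-2.6, 2.6, 0, 0, 0, 0, 1], [-2.6, 2.6, 0, 0, 0, 0, 1], [-2.6, 2.6, 0, 0, 0, 0, 1], [-2.6, 2.6, 0, 0, 0, 0, 1]]}}

```text
time: 1.68
tool_pos: [0.5411, 0.3015, 0.2498]
tool_rot: [-0.0, 0.703, 0.711, -0.0]
contact_force: [0.3, 0.7, -0.5]
gripper_width: 0.998
grasp_force: 0.0
```

{"method": "move_arm", "body": {"rows": [[0, 0, 0, 0, 7, 0, 1], [0, 0, 0, 0, 7, 0, 1], [0, 0, 0, 0, 7, 0, 1], [0, 0, 0, 0, 7, 0, 1], [0, 0, 0, 0, 7, 0, 1], [0, 0, 0, 0, 7, 0, 1], [0, 0, 0, 0, 7, 0, 1], [0, 0, 0, 0, 0, 0, 1], [0, 0, 0, 0, 0, 0, 1]]}}

```text
time: 2.43
tool_pos: [0.5398, 0.302, 0.2482]
tool_rot: [-0.295, 0.641, 0.646, 0.29]
contact_force: [0.1, 0.2, 0.1]
gripper_width: 0.997
grasp_force: 0.0
```

```bash
cat >> h.py <<'E'
from scipy.spatial.transform import Rotation as Ro
def rot(s): w,x,y,z=s["tool_rot"]; return Ro.from_quat([x,y,z,w])
def show(s):
    print("t",round(s["time"],2),"p",np.round(s["tool_pos"],4),"j",np.round(s["joint_pos"],3),"F",np.round(s["contact_force"],2),"w",round(float(s["gripper_width"]),3),"g",round(float(s["grasp_force"]),1))
    M=rot(s).as_matrix(); print("x",M[:,0].round(3),"y",M[:,1].round(3),"z",M[:,2].round(3))
def plan(s,p,xt,zt):
    "shift (cm) in the present tool axes, in the target tool axes, and turn (deg) to target"
    zt=np.array(zt,float)/np.linalg.norm(zt); xt=np.array(xt,float); xt-=zt*(xt@zt); xt/=np.linalg.norm(xt)
    Rt=Ro.from_matrix(np.c_[xt,np.cross(zt,xt),zt]); d=np.array(p)-s["tool_pos"]; r=rot(s)
    print("shift now-axes",(r.inv().apply(d)*100).round(2),"target-axes",(Rt.inv().apply(d)*100).round(2),"turn",(r.inv()*Rt).as_rotvec(degrees=True).round(2))
E
python3 - <<'E'
from h import *
from plant import manip
s=manip.state();show(s);print(manip.tip_reach)
E
```

```text
t 2.43 p [0.5398 0.302  0.2482] j [ 0.058 -0.045  1.867  0.874  1.373 -0.157] F [0.11 0.17 0.13] w 0.997 g 0.0
x [-0.003  0.658  0.753] y [ 1.     0.01  -0.004] z [-0.01   0.753 -0.658]
0.019
```

{"method": "move_arm", "body": {"rows": [[0, 0, 0, 0, -6.85, 0, 1], [0, 0, 0, 0, -6.85, 0, 1], [0, 0, 0, 0, -6.85, 0, 1], [0, 0, 0, 0, -6.85, 0, 1], [0, 0, 0, 0, -6.85, 0, 1], [0, 0, 0, 0, -6.85, 0, 1], [0, 0, 0, 0, -6.85, 0, 1], [0, 0, 0, 0, -6.85, 0, 1], [0, 0, 0, 0, -6.85, 0, 1], [0, 0, 0, 0, -6.85, 0, 1], [0, 0, 0, 0, -6.85, 0, 1], [0, 0, 0, 0, -6.85, 0, 1], [0, 0, 0, 0, -6.85, 0, 1], [0, 0, 0, 0, 0, 0, 1], [0, 0, 0, 0, 0, 0, 1]]}}

```text
time: 3.68
tool_pos: [0.54, 0.3052, 0.2499]
tool_rot: [0.244, 0.66, 0.669, -0.24]
contact_force: [-0.4, -0.3, 0.6]
gripper_width: 0.999
grasp_force: 0.0
```

Run:
```python
from h import *
from plant import manip
s=manip.state();show(s)
c,n=np.cos(np.radians(40)),np.sin(np.radians(40))
plan(s,[.536,.330,.101],[0,c,-n],[0,-n,-c])
plan(s,[.536,.279,.040],[0,c,-n],[0,-n,-c])
```

```text
t 3.68 p [0.54   0.3052 0.2499] j [ 0.618  0.301  1.437 -0.576  1.804  0.583] F [-0.35 -0.28  0.57] w 0.999 g 0.0
x [-0.01   0.766 -0.643] y [1.    0.015 0.001] z [ 0.01  -0.643 -0.766]
shift now-axes [11.47 -0.38  9.81] target-axes [11.47 -0.4   9.81] turn [0.58 0.   0.6 ]
shift now-axes [11.49 -0.46 17.76] target-axes [11.48 -0.4  17.76] turn [0.58 0.   0.6 ]
```

{"method": "move_arm", "body": {"rows": [[0, 0, 0, 0.6, 0, 0.6, 1], [2.3, -0.1, 2.0, 0, 0, 0, 1], [2.3, -0.1, 2.0, 0, 0, 0, 1], [2.3, -0.1, 2.0, 0, 0, 0, 1], [2.3, -0.1, 2.0, 0, 0, 0, 1], [2.3, 0, 1.8, 0, 0, 0, 1], [0, 0, 0, 0, 0, 0, 1]]}}

```text
time: 4.27
tool_pos: [0.534, 0.3263, 0.0963]
tool_rot: [0.24, 0.665, 0.663, -0.246]
contact_force: [-1.0, -0.5, -1.1]
gripper_width: 0.999
grasp_force: 0.0
```

Run:
```python
from h import *
from plant import manip
import cv2
s=manip.state();show(s)
c,n=np.cos(np.radians(40)),np.sin(np.radians(40))
plan(s,[.536,.279,.040],[0,c,-n],[0,-n,-c])
f=manip.grab_frame("wrist");cv2.imwrite("pics/w1.png",f["img"])
cam=f["mtx"],f["R"],f["t"]
# expected bottle outline
for n_,P in dict(base1=[.511,.218,.055],base2=[.561,.218,.055],sh1=[.511,.304,.055],sh2=[.561,.304,.055],tip=[.536,.340,.030]).items(): print(n_,w2px(cam,P).round(0))
```

```text
t 4.27 p [0.534  0.3263 0.0963] j [ 0.643  0.483  1.478 -0.538  1.645  0.734] F [-1.05 -0.49 -1.06] w 0.999 g 0.0
x [-0.001  0.764 -0.645] y [ 1.    -0.005 -0.008] z [-0.009 -0.645 -0.764]
shift now-axes [0.02 0.27 7.35] target-axes [-0.    0.2   7.35] turn [-0.52  0.19  0.07]
base1 [291. 323.]
base2 [358. 324.]
sh1 [279. 271.]
sh2 [373. 271.]
tip [327. 190.]
```

View pics/w1.png

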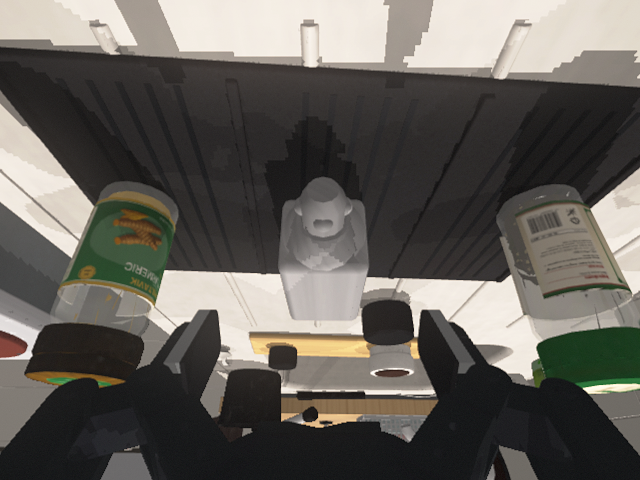

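The wrist view shows the bottle with base corners near (290,318)/(357,318) and tip (322,190), within about 5 px of prediction. It is centred between the fingers with both jars clear at the sides, so I'm advancing and gripping.

{"method": "move_arm", "body": {"rows": [[0, 0.1, 1.8, -0.5, 0, 0, 1], [0, 0, 1.8, 0, 0, 0, 1], [0, 0, 1.8, 0, 0, 0, 1], [0, 0, 1.8, 0, 0, 0, 1], [0, 0, 0, 0, 0, 0, 1], [0, 0, 0, 0, 0, 0, 1]]}}

```text
time: 4.82
tool_pos: [0.5387, 0.2815, 0.0487]
tool_rot: [0.244, 0.665, 0.664, -0.239]
contact_force: [-0.1, 0.4, -0.5]
gripper_width: 0.998
grasp_force: 0.0
```

{"method": "move_arm", "body": {"rows": [[0, 0, 0, 0, 0, 0, 0.2], [0, 0, 0, 0, 0, 0, -1], [0, 0, 0, 0, 0, 0, -1], [0, 0, 0, 0, 0, 0, -1], [0, 0, 0, 0, 0, 0, -1], [0, 0, 0, 0, 0, 0, -1]]}}

```text
time: 5.32
tool_pos: [0.5384, 0.2831, 0.0482]
tool_rot: [0.245, 0.665, 0.665, -0.239]
contact_force: [-0.7, 2.1, 6.1]
gripper_width: 0.576
grasp_force: 63.2
```

Run:
```python
from h import *
from plant import manip
s=manip.state();show(s);print(manip.tip_reach)
```

```text
t 5.32 p [0.5384 0.2831 0.0482] j [ 0.592  0.488  1.564 -0.568  1.529  0.747] F [-0.68  2.08  6.11] w 0.576 g 63.2
x [ 0.003  0.766 -0.642] y [1.    0.003 0.008] z [ 0.008 -0.642 -0.766]
0.019
```

{"method": "move_arm", "body": {"rows": [[-0.6, 0, -0.7, 0, 0, 0, -1], [-1.3, 0, -1.5, 0, 0, 0, -1], [-1.3, 0, -1.5, 0, 0, 0, -1], [-1.3, 0, -1.5, 0, 0, 0, -1], [-1.3, 0, -1.5, 0, 0, 0, -1], [0, 0, 0, 0, 0, 0, -1]]}}

```text
time: 5.82
tool_pos: [0.5388, 0.2815, 0.1393]
tool_rot: [0.245, 0.665, 0.664, -0.237]
contact_force: [1.9, 0.8, -1.2]
gripper_width: 0.578
grasp_force: 62.5
```

{"method": "move_arm", "body": {"rows": [[0, 0, 0, 0, 3, 0, -1], [0, 0, 0, 0, 6, 0, -1], [0, 0, 0, 0, 6, 0, -1], [0, 0, 0, 0, 6, 0, -1], [0, 0, 0, 0, 6, 0, -1], [0, 0, 0, 0, 6, 0, -1], [0, 0, 0, 0, 6, 0, -1], [0, 0, 0, 0, 6, 0, -1], [0, 0, 0, 0, 6, 0, -1], [0, 0, 0, 0, 6, 0, -1], [0, 0, 0, 0, 6, 0, -1], [0, 0, 0, 0, 6, 0, -1], [0, 0, 0, 0, 6, 0, -1], [0, 0, 0, 0, 6, 0, -1], [0, 0, 0, 0, 6, 0, -1], [0, 0, 0, 0, 3, 0, -1], [0, 0, 0, 0, 0, 0, -1], [0, 0, 0, 0, 0, 0, -1]]}}

```text
time: 7.32
tool_pos: [0.536, 0.2798, 0.1327]
tool_rot: [-0.297, 0.641, 0.642, 0.298]
contact_force: [-0.0, -0.3, -2.5]
gripper_width: 0.575
grasp_force: 62.5
```

Run:
```python
from h import *
from plant import manip
import cv2
s=manip.state();show(s)
c,n=np.cos(np.radians(40)),np.sin(np.radians(40))
plan(s,[.544,.268,.080],[0,n,c],[0,c,-n])
f=manip.grab_frame("scene");i=f["img"][150:300,150:350];g=manip.grab_frame("top")["img"][150:350,150:330]
a=np.zeros((600,800,3),np.uint8);a[:300,:400]=cv2.resize(i,None,fx=2,fy=2);g=cv2.resize(g,None,fx=2,fy=2);a[:400,400:760]=g
i=cv2.resize(f["img"][130:280,190:320],None,fx=2,fy=2);a[300:600,:260]=i
cv2.imwrite("pics/up1.png",a)
```

```text
t 7.32 p [0.536  0.2798 0.1327] j [ 0.012  0.087  1.955  0.929  1.265 -0.366] F [-0.02 -0.32 -2.54] w 0.575 g 62.5
x [-0.002  0.645  0.764] y [1.    0.001 0.002] z [ 0.     0.764 -0.645]
shift now-axes [-4.78  0.78  2.5 ] target-axes [-4.79  0.8   2.48] turn [0.   0.19 0.13]
```

View pics/up1.png

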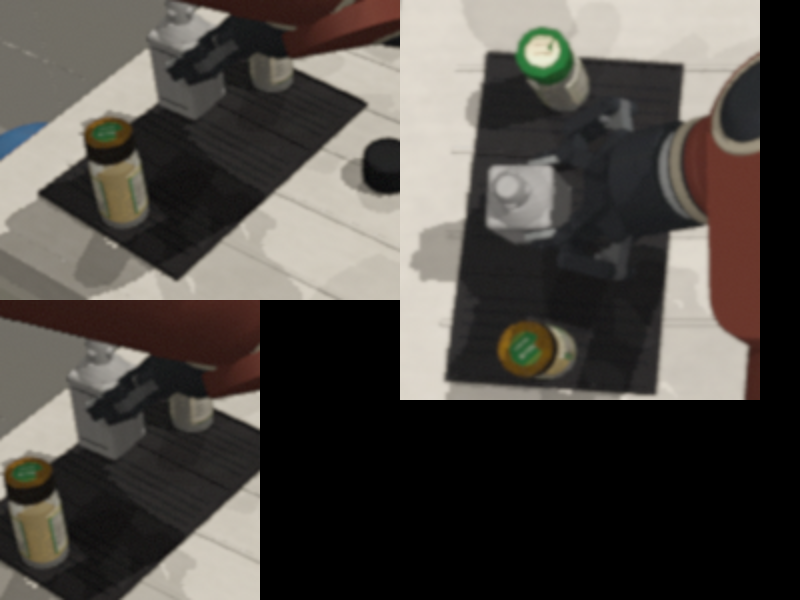

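The bottle hangs upright in the grip, neck top near top-view pixel (205,243), and both jars are untouched. Next I lower it.

Run:
```python
from h import *
print(px2w(load("top.npz"),205,243,.19))
```

```text
[0.53691427 0.29548877 0.19      ]
```

{"method": "move_arm", "body": {"rows": [[-1.2, 0.2, 0.6, 0, 0, 0, -1], [-1.2, 0.2, 0.6, 0, 0, 0, -1], [-1.2, 0.2, 0.6, 0, 0, 0, -1], [-1.2, 0.2, 0.6, 0, 0, 0, -1], [0, 0, 0, 0, 0, 0, -1], [0, 0, 0, 0, 0, 0, -1]]}}

```text
time: 7.92
tool_pos: [0.5448, 0.2682, 0.0818]
tool_rot: [-0.298, 0.64, 0.643, 0.299]
contact_force: [-0.2, -0.2, -3.3]
gripper_width: 0.575
grasp_force: 62.6
```

{"method": "move_arm", "body": {"rows": [[-0.3, 0, 0.25, 0, 0, 0, -1], [-0.3, 0, 0.25, 0, 0, 0, -1], [0, 0, 0, 0, 0, 0, -1], [0, 0, 0, 0, 0, 0, -1]]}}

```text
time: 8.25
tool_pos: [0.5453, 0.268, 0.075]
tool_rot: [-0.297, 0.639, 0.643, 0.3]
contact_force: [-0.5, -0.1, -1.7]
gripper_width: 0.577
grasp_force: 62.6
```

{"method": "move_arm", "body": {"rows": [[-0.15, 0, 0.13, 0, 0, 0, -1], [0, 0, 0, 0, 0, 0, -1], [0, 0, 0, 0, 0, 0, -1]]}}

```text
time: 8.5
tool_pos: [0.5453, 0.2679, 0.0729]
tool_rot: [-0.297, 0.639, 0.643, 0.3]
contact_force: [0.5, 0.4, -2.0]
gripper_width: 0.573
grasp_force: 62.6
```

{"method": "move_arm", "body": {"rows": [[-0.1, 0, 0.08, 0, 0, 0, -1], [0, 0, 0, 0, 0, 0, -1], [0, 0, 0, 0, 0, 0, -1]]}}

```text
time: 8.75
tool_pos: [0.5453, 0.2679, 0.0715]
tool_rot: [-0.297, 0.639, 0.642, 0.3]
contact_force: [0.5, -0.4, -1.7]
gripper_width: 0.573
grasp_force: 62.6
```

{"method": "move_arm", "body": {"rows": [[-0.1, 0, 0.08, 0, 0, 0, -1], [0, 0, 0, 0, 0, 0, -1], [0, 0, 0, 0, 0, 0, -1]]}}

```text
time: 9.0
tool_pos: [0.5455, 0.2679, 0.0703]
tool_rot: [-0.297, 0.639, 0.642, 0.3]
contact_force: [0.3, 1.2, -2.6]
gripper_width: 0.576
grasp_force: 62.7
```

{"method": "move_arm", "body": {"rows": [[-0.1, 0, 0.08, 0, 0, 0, -1], [0, 0, 0, 0, 0, 0, -1], [0, 0, 0, 0, 0, 0, -1]]}}

```text
time: 9.25
tool_pos: [0.5457, 0.268, 0.0702]
tool_rot: [-0.298, 0.639, 0.642, 0.301]
contact_force: [-2.2, -2.5, 5.3]
gripper_width: 0.575
grasp_force: 63.2
```

{"method": "move_arm", "body": {"rows": [[-0.1, 0, 0.08, 0, 0, 0, -1], [0, 0, 0, 0, 0, 0, -1], [0, 0, 0, 0, 0, 0, -1]]}}

```text
time: 9.5
tool_pos: [0.5459, 0.2682, 0.0702]
tool_rot: [-0.298, 0.638, 0.642, 0.301]
contact_force: [-4.5, -4.2, 10.0]
gripper_width: 0.579
grasp_force: 64.1
```

{"method": "move_arm", "body": {"rows": [[0.1, 0, -0.08, 0, 0, 0, -1], [0, 0, 0, 0, 0, 0, 0.15], [0, 0, 0, 0, 0, 0, 0.25], [0, 0, 0, 0, 0, 0, 0.4], [0, 0, 0, 0, 0, 0, 0.7], [0, 0, 0, 0, 0, 0, 1], [0, 0, 0, 0, 0, 0, 1], [0, 0, 0, 0, 0, 0, 1]]}}

```text
time: 10.17
tool_pos: [0.5453, 0.2678, 0.0688]
tool_rot: [-0.297, 0.64, 0.642, 0.3]
contact_force: [-0.3, 0.3, -0.2]
gripper_width: 0.997
grasp_force: 0.0
```

{"method": "move_arm", "body": {"rows": [[0, 0, -1, 0, 0, 0, 1], [0, 0, -2, 0, 0, 0, 1], [0, 0, -3, 0, 0, 0, 1], [0, 0, -3, 0, 0, 0, 1], [0, 0, -3, 0, 0, 0, 1], [0, 0, 0, 0, 0, 0, 1]]}}

```text
time: 10.67
tool_pos: [0.5484, 0.1725, 0.1512]
tool_rot: [-0.293, 0.64, 0.643, 0.303]
contact_force: [1.4, -0.4, 0.8]
gripper_width: 0.997
grasp_force: 0.0
```

Run:
```python
from h import *
from plant import manip
import cv2
s=manip.state();show(s)
plan(s,[.478,-.040,.150],[0,1,0],[0,0,-1])
f=manip.grab_frame("top")["img"];cv2.imwrite("pics/top2_full.png",f)
a=np.zeros((600,800,3),np.uint8);a[:,:420]=cv2.resize(f[150:350,165:305],None,fx=3,fy=3,interpolation=cv2.INTER_CUBIC)
a[:480,420:780]=cv2.resize(manip.grab_frame("scene")["img"][160:280,190:280],None,fx=4,fy=4,interpolation=cv2.INTER_CUBIC)
cv2.imwrite("pics/top2.png",a)
```

```text
t 10.67 p [0.5484 0.1725 0.1512] j [-0.185  0.068  1.939  0.867  1.416 -0.46 ] F [ 1.43 -0.44  0.82] w 0.997 g 0.0
x [-0.009  0.645  0.764] y [ 1.    -0.002  0.014] z [ 0.01   0.765 -0.645]
shift now-axes [-13.72  -7.01 -16.24] target-axes [-21.25  -7.04   0.12] turn [  0.78 -49.87   0.25]
```

View pics/top2.png

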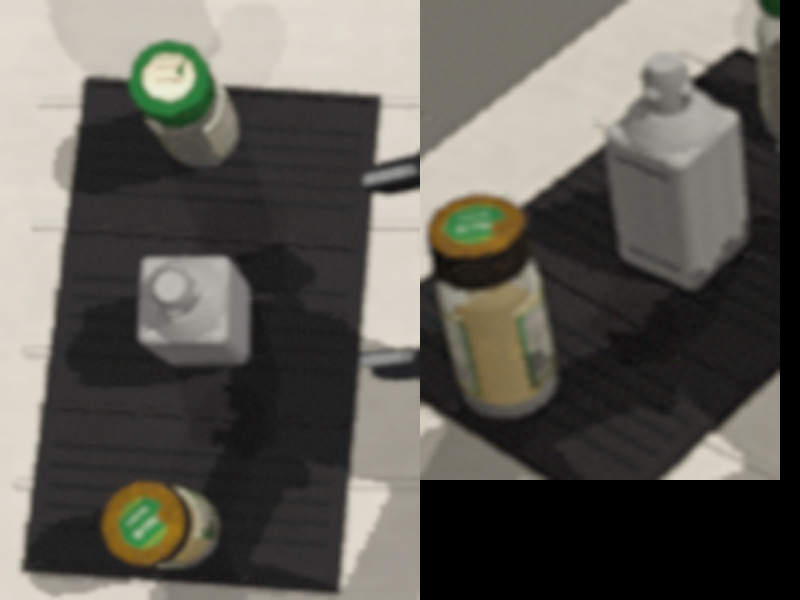

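The bottle stands upright and free in the middle lane, with its neck top near top-view px (222.3,246.7) and scene px (251.3,176). The jars are unmoved. Next, the cap.

{"method": "move_arm", "body": {"rows": [[0, 0, -1, 0, -7.12, 0, 1], [0, 0, 0, 0, -7.12, 0, 1], [0, 0, 0, 0, -7.12, 0, 1], [0, 0, 0, 0, -7.12, 0, 1], [0, 0, 0, 0, -7.12, 0, 1], [0, 0, 0, 0, -7.12, 0, 1], [0, 0, 0, 0.8, -7.12, 0, 1], [-3, -1, 0, 0, 0, 0, 1], [-3, -1, 0, 0, 0, 0, 1], [-3, -1, 0, 0, 0, 0, 1], [-3, -1, 0, 0, 0, 0, 1], [-3, -1, 0, 0, 0, 0, 1], [-3, -1, 0, 0, 0, 0, 1], [-3, -1, 0, 0, 0, 0, 1], [0, 0, 0, 0, 0, 0, 1], [0, 0, 0, 0, 0, 0, 1]]}}

```text
time: 12.1
tool_pos: [0.4747, -0.0422, 0.1515]
tool_rot: [-0.005, 0.707, 0.708, -0.003]
contact_force: [-0.1, -0.1, 0.3]
gripper_width: 0.999
grasp_force: 0.0
```

Run:
```python
from h import *
from plant import manip
import cv2
T=load("top.npz");S=load("scene.npz")
b=px2w(T,222.3,246.7,.127);print("neck",b,"scene px pred",w2px(S,b))
s=manip.state();show(s)
plan(s,[.478,-.040,.060],[0,1,0],[0,0,-1])
f=manip.grab_frame("wrist");cv2.imwrite("pics/w2.png",f["img"]);np.savez("w2.npz",**f)
print(w2px((f["mtx"],f["R"],f["t"]),[.4783,-.0395,.034]))
```

```text
neck [0.54374515 0.28340962 0.127     ] scene px pred [251.07836032 175.4531679 ]
t 12.1 p [ 0.4747 -0.0422  0.1515] j [-0.245 -0.223  2.041  0.     1.335 -0.247] F [-0.11 -0.05  0.35] w 0.999 g 0.0
x [-0.001  1.     0.003] y [ 1.     0.001 -0.011] z [-0.011  0.003 -1.   ]
shift now-axes [0.19 0.43 9.14] target-axes [0.22 0.33 9.15] turn [-0.62 -0.17  0.08]
[327.25702966 240.83982256]
```

View pics/w2.png

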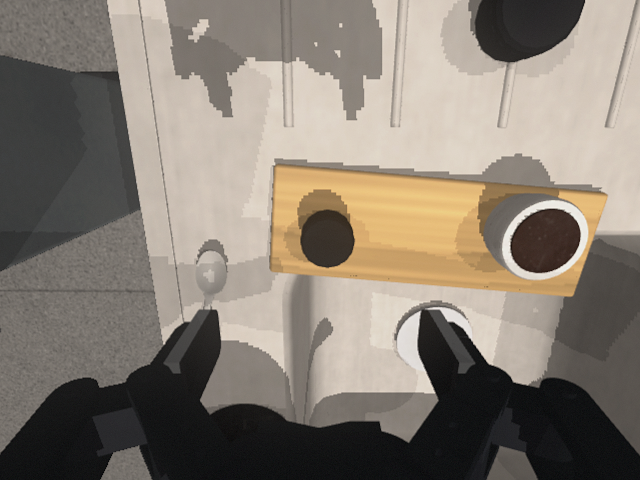

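The cap in the wrist view is at (327,239), against a prediction of (327,241), so its position is confirmed. Descending.

{"method": "move_arm", "body": {"rows": [[0.2, 0.4, 1, -0.6, -0.2, 0, 1], [0, 0, 2, 0, 0, 0, 1], [0, 0, 2, 0, 0, 0, 1], [0, 0, 2, 0, 0, 0, 1], [0, 0, 2, 0, 0, 0, 1], [0, 0, 0, 0, 0, 0, 1], [0, 0, 0, 0, 0, 0, 1], [0, 0, 0, 0, 0, 0, 1]]}}

```text
time: 12.82
tool_pos: [0.4805, -0.0393, 0.0636]
tool_rot: [0.002, 0.705, 0.709, 0.0]
contact_force: [0.6, -0.7, 0.3]
gripper_width: 0.999
grasp_force: 0.0
```

Run:
```python
from h import *
from plant import manip
s=manip.state();show(s)
plan(s,[.478,-.0397,.036],[0,1,0],[0,0,-1])
f=manip.grab_frame("wrist");im=f["img"];cam=(f["mtx"],f["R"],f["t"])
print(w2px(cam,[.478,-.0397,.034]))
import cv2
# dark blob near the expected pixel
u,v=w2px(cam,[.478,-.0397,.034]).astype(int)
m=(im.max(2)<60).astype(np.uint8);n,l,st,c=cv2.connectedComponentsWithStats(m)
k=l[v,u];print(st[k],c[k])
```

```text
t 12.82 p [ 0.4805 -0.0393  0.0636] j [-2.360e-01 -9.600e-02  2.091e+00 -1.000e-03  1.143e+00 -2.400e-01] F [ 0.61 -0.74  0.32] w 0.999 g 0.0
x [-0.005  1.    -0.002] y [1.    0.005 0.003] z [ 0.003 -0.002 -1.   ]
shift now-axes [-0.04 -0.26  2.76] target-axes [-0.04 -0.25  2.76] turn [0.16 0.09 0.27]
[316.16710337 301.94061074]
[ 278  251   78   86 5288] [316.56505295 293.8570348 ]
```

Run:
```python
from h import *
from plant import manip
import cv2
f=manip.grab_frame("wrist");cam=(f["mtx"],f["R"],f["t"]);print(-f["R"].T@f["t"])
a=np.linspace(0,6.28,60)
im=f["img"].astype(np.uint8);m=(im.max(2)<60);
best=[]
for x in np.arange(.472,.486,.001):
  for y in np.arange(-.046,-.033,.001):
    pts=np.array([w2px(cam,[x+.02*np.cos(t),y+.02*np.sin(t),z]) for z in(.034,.008) for t in a]).astype(np.int32)
    q=np.zeros(m.shape,np.uint8);cv2.fillConvexPoly(q,cv2.convexHull(pts),1)
    w=np.s_[230:350,260:375]
    best.append(((q[w].astype(bool)&m[w]).sum()/(q[w].astype(bool)|m[w]).sum(),round(x,4),round(y,4)))
print(sorted(best)[-4:])
```

```text
[0.47876466 0.04199633 0.18674082]
[(np.float64(0.8811681772406847), np.float64(0.478), np.float64(-0.041)), (np.float64(0.8812961719274681), np.float64(0.479), np.float64(-0.041)), (np.float64(0.883462445267767), np.float64(0.479), np.float64(-0.042)), (np.float64(0.8836817262306136), np.float64(0.478), np.float64(-0.042))]
```

{"method": "move_arm", "body": {"rows": [[-0.05, -0.25, 1.4, 0, 0, 0.2, 1], [0, 0, 1.4, 0, 0, 0, 1], [0, 0, 0, 0, 0, 0, 1], [0, 0, 0, 0, 0, 0, 0.2], [0, 0, 0, 0, 0, 0, -1], [0, 0, 0, 0, 0, 0, -1], [0, 0, 0, 0, 0, 0, -1], [0, 0, 0, 0, 0, 0, -1], [0, 0, 0, 0, 0, 0, -1]]}}

```text
time: 13.67
tool_pos: [0.4788, -0.0409, 0.0364]
tool_rot: [0.002, 0.707, 0.707, 0.001]
contact_force: [-0.2, 0.5, 5.4]
gripper_width: 0.443
grasp_force: 60.8
```

Run:
```python
from h import *
from plant import manip
s=manip.state();show(s)
```

```text
t 13.67 p [ 0.4788 -0.0409  0.0364] j [-2.400e-01 -5.400e-02  2.106e+00 -1.000e-03  1.085e+00 -2.390e-01] F [-0.22  0.54  5.38] w 0.443 g 60.8
x [ 0.     1.    -0.002] y [ 1.    -0.     0.005] z [ 0.005 -0.002 -1.   ]
```

{"method": "move_arm", "body": {"rows": [[0, 0, -1.5, 0, 0, 0, -1], [0, 0, -3.5, 0, 0, 0, -1], [0, 0, -3.5, 0, 0, 0, -1], [0, 0, -3.5, 0, 0, 0, -1], [0, 0, -3.5, 0, 0, 0, -1], [3.2, 0.7, 0, 0, 0, 0, -1], [3.2, 0.7, 0, 0, 0, 0, -1], [3.2, 0.7, 0, 0, 0, 0, -1], [3.2, 0.7, 0, 0, 0, 0, -1], [3.2, 0.7, 0, 0, 0, 0, -1], [3.2, 0.6, 0, 0, 0, 0, -1], [3.2, 0.6, 0, 0, 0, 0, -1], [3.2, 0.6, 0, 0, 0, 0, -1], [3.2, 0.6, 0, 0, 0, 0, -1], [3.2, 0.6, 0, 0, 0, 0, -1], [0, 0, 0, 0, 0, 0, -1], [0, 0, 0, 0, 0, 0, -1], [0, 0, 0, 0, 0, 0, -1]]}}

```text
time: 15.17
tool_pos: [0.5418, 0.2794, 0.1889]
tool_rot: [0.001, 0.707, 0.707, -0.001]
contact_force: [-0.4, -0.6, -1.6]
gripper_width: 0.446
grasp_force: 60.4
```

Run:
```python
from h import *
from plant import manip
import cv2
s=manip.state();show(s)
plan(s,[.5437,.2830,.165],[0,1,0],[0,0,-1])
f=manip.grab_frame("scene")["img"][120:250,180:320];w=manip.grab_frame("wrist");c=(w["mtx"],w["R"],w["t"])
p=s["tool_pos"];z=p[2]-.0284
print("cap rim pred",w2px(c,[p[0],p[1],z]),"top",w2px(c,[p[0],p[1],z+.026]),"far rim",w2px(c,[p[0],p[1]+.02,z]),"neck",w2px(c,[.5437,.2834,.127]))
a=np.zeros((600,800,3),np.uint8);a[:390,:420]=cv2.resize(f,None,fx=3,fy=3)
a[:480,420:800]=cv2.resize(w["img"][160:400,225:415],None,fx=2,fy=2)
cv2.imwrite("pics/pre.png",a)
```

```text
t 15.17 p [0.5418 0.2794 0.1889] j [ 0.355  0.061  1.708 -0.003  1.372  0.356] F [-0.42 -0.63 -1.58] w 0.446 g 60.4
x [-0.     1.    -0.002] y [1.    0.    0.001] z [ 0.001 -0.002 -1.   ]
shift now-axes [0.37 0.18 2.39] target-axes [0.36 0.19 2.39] turn [0.05 0.14 0.  ]
cap rim pred [321.25636608 301.27985181] top [321.7645939  331.20721559] far rim [321.32718044 263.22720352] neck [324.02576125 267.13012659]
```

View pics/pre.png

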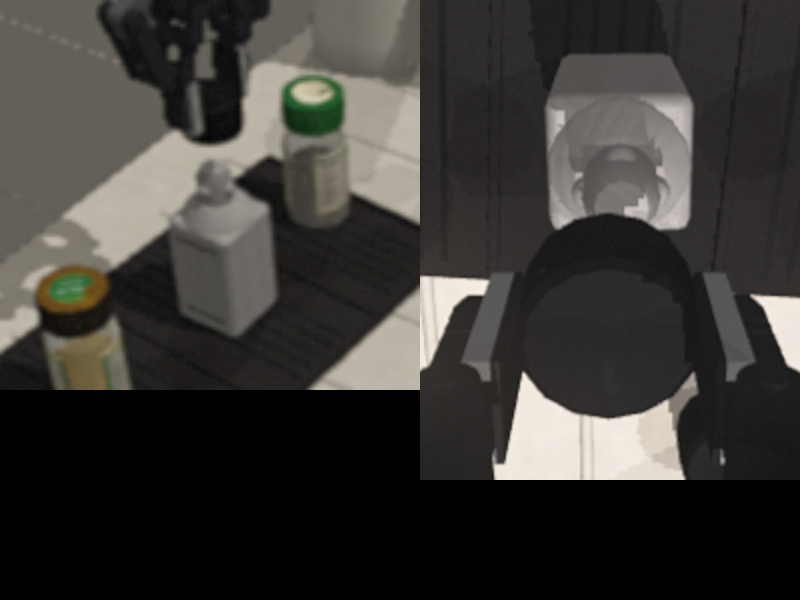

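The cap is held level, its far rim at wrist px (320,266) and its top centre at (320,331), so it is centred on the TCP within about 1.5 mm. The neck is about 4 mm ahead in y; I correct for that and descend.

{"method": "move_arm", "body": {"rows": [[0.45, 0.2, 0.8, 0, 0, 0, -1], [0, 0, 0.8, 0, 0, 0, -1], [0, 0, 0.8, 0, 0, 0, -1], [0, 0, 0, 0, 0, 0, -1], [0, 0, 0, 0, 0, 0, -1]]}}

```text
time: 15.68
tool_pos: [0.5435, 0.2836, 0.1639]
tool_rot: [0.001, 0.707, 0.707, -0.001]
contact_force: [-0.0, 0.1, 0.4]
gripper_width: 0.447
grasp_force: 60.4
```

{"method": "move_arm", "body": {"rows": [[0, 0, 0.5, 0, 0, 0, -1], [0, 0, 0.5, 0, 0, 0, -1], [0, 0, 0.4, 0, 0, 0, -1], [0, 0, 0, 0, 0, 0, -1], [0, 0, 0, 0, 0, 0, -1]]}}

```text
time: 16.1
tool_pos: [0.5441, 0.2841, 0.1511]
tool_rot: [0.001, 0.707, 0.707, -0.0]
contact_force: [0.4, -1.0, -0.0]
gripper_width: 0.448
grasp_force: 60.5
```

{"method": "move_arm", "body": {"rows": [[0, 0, 0.2, 0, 0, 0, -1], [0, 0, 0.2, 0, 0, 0, -1], [0, 0, 0, 0, 0, 0, -1], [0, 0, 0, 0, 0, 0, -1]]}}

```text
time: 16.43
tool_pos: [0.5445, 0.2843, 0.1477]
tool_rot: [0.001, 0.707, 0.707, 0.0]
contact_force: [0.7, 1.5, 0.7]
gripper_width: 0.449
grasp_force: 60.5
```

{"method": "move_arm", "body": {"rows": [[0, 0, 0.1, 0, 0, 0, -1], [0, 0, 0.1, 0, 0, 0, -1], [0, 0, 0, 0, 0, 0, -1]]}}

```text
time: 16.68
tool_pos: [0.5449, 0.2845, 0.1462]
tool_rot: [0.001, 0.707, 0.707, 0.001]
contact_force: [0.5, 1.4, 3.6]
gripper_width: 0.452
grasp_force: 60.8
```

{"method": "move_arm", "body": {"rows": [[0, 0, 0.1, 0, 0, 0, -1], [0, 0, 0, 0, 0, 0, -1], [0, 0, 0, 0, 0, 0, -1]]}}

```text
time: 16.93
tool_pos: [0.5451, 0.2845, 0.1456]
tool_rot: [0.002, 0.707, 0.707, 0.001]
contact_force: [0.6, 1.8, 4.8]
gripper_width: 0.447
grasp_force: 61.0
```

{"method": "move_arm", "body": {"rows": [[0, 0, 0.1, 0, 0, 0, -1], [0, 0, 0, 0, 0, 0, -1], [0, 0, 0, 0, 0, 0, -1]]}}

```text
time: 17.18
tool_pos: [0.5451, 0.2846, 0.1447]
tool_rot: [0.002, 0.707, 0.707, 0.001]
contact_force: [0.6, 2.1, 5.4]
gripper_width: 0.449
grasp_force: 61.1
```

{"method": "move_arm", "body": {"rows": [[0, 0, 0.1, 0, 0, 0, -1], [0, 0, 0, 0, 0, 0, -1], [0, 0, 0, 0, 0, 0, -1]]}}

```text
time: 17.43
tool_pos: [0.5451, 0.2845, 0.1438]
tool_rot: [0.002, 0.707, 0.707, 0.001]
contact_force: [1.3, 1.3, 5.4]
gripper_width: 0.445
grasp_force: 61.1
```

{"method": "move_arm", "body": {"rows": [[0, 0, 0.1, 0, 0, 0, -1], [0, 0, 0, 0, 0, 0, -1], [0, 0, 0, 0, 0, 0, -1]]}}

```text
time: 17.68
tool_pos: [0.5441, 0.2839, 0.1412]
tool_rot: [0.001, 0.707, 0.707, -0.0]
contact_force: [0.6, 0.9, 2.0]
gripper_width: 0.448
grasp_force: 60.7
```

{"method": "move_arm", "body": {"rows": [[0, 0, 0.2, 0, 0, 0, -1], [0, 0, 0, 0, 0, 0, -1], [0, 0, 0, 0, 0, 0, -1]]}}

```text
time: 17.93
tool_pos: [0.5427, 0.2833, 0.1371]
tool_rot: [0.0, 0.707, 0.707, -0.002]
contact_force: [0.7, -0.6, -3.7]
gripper_width: 0.449
grasp_force: 60.4
```

{"method": "move_arm", "body": {"rows": [[0, 0, 0.2, 0, 0, 0, -1], [0, 0, 0, 0, 0, 0, -1], [0, 0, 0, 0, 0, 0, -1]]}}

```text
time: 18.18
tool_pos: [0.5437, 0.2838, 0.1364]
tool_rot: [0.001, 0.707, 0.707, -0.001]
contact_force: [-0.3, 0.1, -2.0]
gripper_width: 0.455
grasp_force: 60.4
```

{"method": "move_arm", "body": {"rows": [[0, 0, 0.1, 0, 0, 0, -1], [0, 0, 0, 0, 0, 0, -1], [0, 0, 0, 0, 0, 0, -1]]}}

```text
time: 18.43
tool_pos: [0.5442, 0.2841, 0.1363]
tool_rot: [0.001, 0.707, 0.707, -0.0]
contact_force: [-0.2, 0.1, -2.7]
gripper_width: 0.448
grasp_force: 60.4
```

{"method": "move_arm", "body": {"rows": [[0, 0, 0.1, 0, 0, 0, -1], [0, 0, 0, 0, 0, 0, -1], [0, 0, 0, 0, 0, 0, -1]]}}

```text
time: 18.68
tool_pos: [0.5445, 0.2842, 0.1357]
tool_rot: [0.001, 0.707, 0.707, 0.0]
contact_force: [0.2, -0.1, -2.2]
gripper_width: 0.445
grasp_force: 60.5
```

{"method": "move_arm", "body": {"rows": [[0, 0, 0.1, 0, 0, 0, -1], [0, 0, 0, 0, 0, 0, -1], [0, 0, 0, 0, 0, 0, -1]]}}

```text
time: 18.93
tool_pos: [0.5447, 0.2843, 0.135]
tool_rot: [0.001, 0.707, 0.707, 0.001]
contact_force: [0.2, 0.8, -0.3]
gripper_width: 0.446
grasp_force: 60.6
```

{"method": "move_arm", "body": {"rows": [[0, 0, 0.1, 0, 0, 0, -1], [0, 0, 0, 0, 0, 0, -1], [0, 0, 0, 0, 0, 0, -1]]}}

```text
time: 19.18
tool_pos: [0.5448, 0.2843, 0.1341]
tool_rot: [0.001, 0.707, 0.707, 0.001]
contact_force: [1.7, 2.0, 1.5]
gripper_width: 0.447
grasp_force: 60.9
```

{"method": "move_arm", "body": {"rows": [[0, 0, 0.1, 0, 0, 0, -1], [0, 0, 0, 0, 0, 0, -1], [0, 0, 0, 0, 0, 0, -1]]}}

```text
time: 19.43
tool_pos: [0.5453, 0.2845, 0.1338]
tool_rot: [0.002, 0.707, 0.707, 0.001]
contact_force: [1.4, 1.5, 5.7]
gripper_width: 0.452
grasp_force: 61.2
```

{"method": "move_arm", "body": {"rows": [[0, 0, 0.08, 0, 0, 0, -1], [0, 0, 0, 0, 0, 0, -1], [0, 0, 0, 0, 0, 0, -1], [0, 0, 0, 0, 0, 0, -1]]}}

```text
time: 19.77
tool_pos: [0.5458, 0.2847, 0.1337]
tool_rot: [0.002, 0.707, 0.707, 0.002]
contact_force: [0.8, 2.0, 6.8]
gripper_width: 0.452
grasp_force: 61.4
```

{"method": "move_arm", "body": {"rows": [[0, 0, 0, 0, 0, 0, -1], [0, 0, 0, 0, 0, 0, -1], [0, 0, 0, 0, 0, 0, -1], [0, 0, 0, 0, 0, 0, -1], [0, 0, 0, 0, 0, 0, -1], [0, 0, 0, 0, 0, 0, -1]]}}

```text
time: 20.27
tool_pos: [0.5457, 0.2848, 0.1337]
tool_rot: [0.002, 0.707, 0.707, 0.002]
contact_force: [1.0, 1.5, 6.9]
gripper_width: 0.444
grasp_force: 61.4
```

{"method": "move_arm", "body": {"rows": [[0, 0, 0.1, 0, 0, 0, -1], [0, 0, 0, 0, 0, 0, -1], [0, 0, 0, 0, 0, 0, -1], [0, 0, 0, 0, 0, 0, -1], [0, 0, 0, 0, 0, 0, -1]]}}

```text
time: 20.68
tool_pos: [0.5463, 0.285, 0.1335]
tool_rot: [0.002, 0.707, 0.707, 0.003]
contact_force: [2.5, 2.4, 9.3]
gripper_width: 0.449
grasp_force: 61.6
```

Run:
```python
from h import *
from plant import manip
import cv2
s=manip.state();show(s)
a=np.zeros((480,800,3),np.uint8)
a[:480,:400]=cv2.resize(manip.grab_frame("scene")["img"][120:264,190:310],(400,480));a[:,400:]=cv2.resize(manip.grab_frame("wrist")["img"][160:400,220:420],(400,480))
cv2.imwrite("pics/end.png",a)
```

```text
t 20.68 p [0.5463 0.285  0.1335] j [ 0.361  0.125  1.737 -0.002  1.272  0.362] F [2.54 2.38 9.3 ] w 0.449 g 61.6
x [0.    1.    0.001] y [ 1.    -0.     0.007] z [ 0.007  0.001 -1.   ]
```

View pics/end.png

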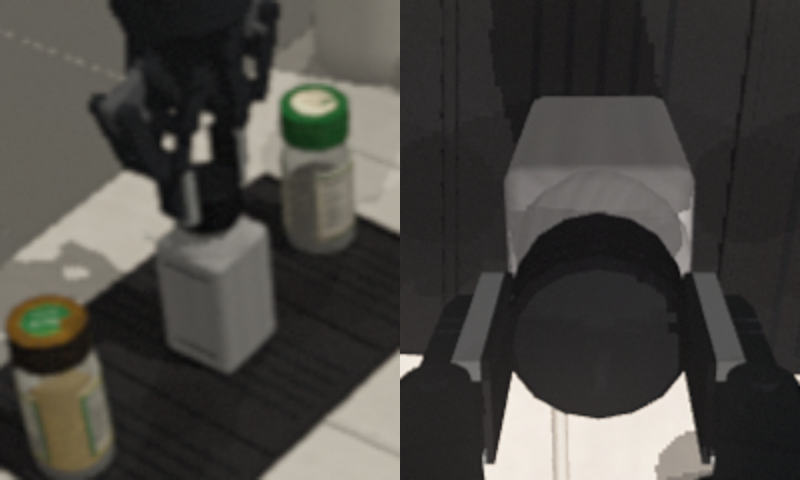

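The cap sits on the shoulder with the bottle upright and has not shifted in the grip (same wrist pixels as before). The TCP height of 0.1335 m matches the computed home height of 0.1334 m. One last small nudge, then I hand it in.

{"method": "move_arm", "body": {"rows": [[0, 0, 0.03, 0, 0, 0, -1], [0, 0, 0, 0, 0, 0, -1], [0, 0, 0, 0, 0, 0, -1], [0, 0, 0, 0, 0, 0, -1], [0, 0, 0, 0, 0, 0, -1], [0, 0, 0, 0, 0, 0, -1]]}}

```text
time: 21.28
tool_pos: [0.5464, 0.2851, 0.1335]
tool_rot: [0.002, 0.707, 0.707, 0.003]
contact_force: [1.1, 2.5, 9.6]
gripper_width: 0.448
grasp_force: 61.7
```

Run:
```python
from h import *
from plant import manip
show(manip.state());print(manip.job_done())
```

```text
t 21.28 p [0.5464 0.2851 0.1335] j [ 0.361  0.125  1.737 -0.002  1.272  0.362] F [1.1  2.49 9.56] w 0.448 g 61.7
x [0.    1.    0.001] y [ 1.    -0.     0.008] z [ 0.008  0.001 -1.   ]
the job is handed in; nothing more can be done
None
```

The job is handed in at 21.3 s: the bottle stands upright in the middle lane, and the cap is snapped fully home with the fingers still gripping it and pressing down with about 9.6 N; the jars and the levelling tool were left alone.

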